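# Hang the slotted slide carrier on the drain stand's pin

## Robot

A 6-joint arm with a two-finger parallel gripper is mounted at the origin on a cart in front of the work surface, level with it; the furniture and walls round the work are solid. World frame = base frame: x ahead of the robot, y to its left, z up, the work surface at z = 0. Lengths are in m, angles in rad, forces in N, time in s.
With the tool pointing down it reaches from about 0.275 to 0.85 m from the base axis. Payload 5.2 kg.
Tool frame: the origin (TCP) lies midway between the tips of the shut fingers; the grasp point (between the pads) lies 19 mm behind it (pinch_z is the distance from the TCP to the grasp point, in m); z points along the fingers, y is the line along which they close (so a half turn about z gives the same grasp; the last joint's range is limited). The gripper opens to 85 mm and grips with 20 to 120 N. Pads are 22 mm wide; open, the fingers measure 114 mm over their backs; the gripper's body (76 mm by 85 mm) begins 54 mm behind the grasp point. The pads swing forward as they close: fully open they stand 13 mm farther back than shut.
Start: joints at [1.136, 0.259, 1.535, -0, 1.348, -0.203], TCP at [0.126, 0.535, 0.231] pointing down, gripper open.
Joint ranges: [-3.14, 3.14], [-0.91, 2.08], [0.19, 2.58], [-1.22, 4.36], [0.22, 2.71], [-3.12, 3.12]. Speed limits (rad/s): [2.57, 2.57, 3.14, 3.14, 3.14, 3.14].

## Interface

Orientations are given as a unit quaternion [x, y, z, w].
In Python, from plant import * gives the robot as it stands.
- The arm moves only by the tool drive_tool, never from a script. Its argument "targets" is a list of rows, each a list of 2 entries, a list of its own where there are three numbers: the shift along the world's x, y, z as a fraction of full scale, then the turn, a rotation vector about the world's x, y, z as a fraction of full scale. A call has 1 to 10 rows; each row shifts and turns the commanded pose from where the row before left it; what a row does not reach is not made up. Full scale, the value 1, is 500 mm for a shift and 180 degrees for a turn. A row lasts 1/12 s, in which the tool goes at most 41.7 mm and 7.16 degrees, less where a joint would pass 70% of its speed; a pose out of reach is approached as far as the arm can. A call with a number of a shift or a turn outside -1 to 1 is refused whole. A call with a gripper value outside its range is refused whole. "fingers" is the gripper's target within -1 to 1 (shut at 1, half-way at 0, fully open at -1), set as the call begins (left out, the last holds). The fingers move at their own pace and stop on an object; the grip force is fixed at half the most. Time passes only in rows, so rows that do not move let the fingers close. It gives the time, the measured TCP pose, the force, the opening and the grip force at its end, in the units of the state.
- sense(): the state, without advancing time (a new reading comes with each control period).
- snapshot(name): name is "side" or "top"; returns a dict with "frame" (480x640x3 uint8, red, green, blue), "intrinsics" (3x3 intrinsics, pixels), "extrinsics" (4x4, takes a point from camera to world coordinates). Camera axes: x right, y down, z forward; pixel columns grow to the right and rows downward; lengths in m; the calibration is good to about 2 mm. A picture is of the moment at which its call begins. There is no depth.
- finish_job(): hands the job in; it is judged then, once.
The state is a dict: "time_s": time; "joint_positions": joint angles; "joint_vel": joint speeds; "joint_efforts": joint torques, N m; "tool_pos": TCP position; "eef_rot": TCP orientation; "wrist_force": force on the tool from outside, world axes, zero at the start; "ft_torque": the same for the moment, N m; "finger_gap": finger opening in m; "gripper_force": force on a finger pad.
Only numpy, scipy, OpenCV 4.12 (cv2) and the standard library are available. Lean on these libraries where they do the work, as an engineer would, in place of code of your own. Each camera call takes 0.05 s, during which the arm holds its last target. There are 200 camera calls.

## Task

Pick up the glass-slide carrier by its blue grip and hang it to drain: slide the slot in its plate sideways over the headed pin of the drain stand until you feel the pin meet the end of the slot, then let it down so that the pin seats at the top of the notch there, and let go so that it hangs upright and still. The slides are fragile and the pin is not where you can measure it exactly: never push or drop the carrier against the stand hard (keep below 12 N), keep it upright, and do not disturb the other things on the bench.

Things in the scene. Friction and masses are not known exactly. Their poses are not given: they have to be found in the camera images.
- slide_carrier: Loose aluminium slide carrier, 0.17 to 0.35 kg, upright on the bench, 186 mm tall. Origin: centre of its underside; z up. Foot: a cradle of glass slides, 56 mm in x, 84 in y, 32 tall. On it a plate in the plane x = 0, 5 mm thick, y -32 to +32, up to z = 142 mm, with an L-shaped slot open at the +y edge; on top a blue grip. It is pushed onto the pin by moving it towards its own +y.
- carrier_grip (a point): Centre of the blue grip block (carrier frame 0, 0, 163 mm), axes as the carrier's. Block 10 mm thick in x, 46 wide in y, z = 140 to 186 mm: grip it across x, from above.
- carrier_slot (a point): Inner end of the slot's level run, on its centre line (carrier frame 0, 0, 100 mm), axes as the carrier's. The run is 14 mm high (z = 93 to 107), flares from y = +20 to 28 mm high at the mouth (y = +32), and ends at a wall at y = -5.5 mm; there a notch 11 mm wide (y -5.5 to +5.5) rises to z = 119 mm. With the pin against the wall, the carrier comes down some 15 mm.
- carrier_seat (a point): Middle of the notch's top edge (carrier frame 0, 0, 119 mm), axes as the carrier's: when hung, it bears on the top of the pin.
- drain_stand: Fixed stand. Origin: centre of the underside of its white tray (150 mm in x, 190 in y, rim 20 high); z up. Two posts at x = +56, y = +-78 mm bear a rail along y at z = 175 (with its fittings up to 188). A black clamp on the rail holds the pin, which points to -x. All of it is rigid. Both sides in y are open for sliding on.
- pin_middle (a point): Where the pin's free length would be with the clamp mid-rail (stand frame 0, 0, 175 mm), axes as the stand's. The real pin is up to 28 mm off this along y, either way, and not reported: feel (or look) for it. Steel, 8 mm thick, along x; free from x = -7.5 to +7.5 between a brass head (18 mm across, -x) and collar (22 mm across): the plate goes there, in the plane x = 0.
- beaker: clear plastic beaker, 63 mm across, 76 mm tall; a bystander. Origin: centre of its underside. Leave it alone.
- eosin_bottle: small glass dropper bottle with pink contents and black rubber teat, 43 mm across, 110 mm tall; a bystander. Origin: centre of its underside. Leave it alone.
- yellow_cassette: flat yellow tissue cassette, 38 x 28 x 6 mm; a bystander. Origin: centre of its underside. Leave it alone.
- green_box: small dark green box, 46 x 62 x 16 mm; a bystander. Origin: centre of its underside. Leave it alone.
- timer: off-white bench timer, 60 x 66 x 18 mm; a bystander. Origin: centre of its underside. Leave it alone.
- petri: shallow clear dish, 68 mm across, 15 mm tall; a bystander. Origin: centre of its underside. Leave it alone.

How it is judged:
On the way, in this order (a step that is already met when the one before it is completed fails the run):
1. the carrier is lifted clear of the bench (height (world z) of slide_carrier above 0.03 m and contact force between slide_carrier and the fingers above 1 N), for 0.2 s.
2. the slot is slid over the pin: the inner end of the slot is at the pin's height, level, between collar and head and where the pin can be (z of carrier_seat in the frame of drain_stand between 0.187 and 0.199 m and y of carrier_seat in the frame of drain_stand between -0.036 and 0.036 m and x of carrier_seat in the frame of drain_stand between -0.008 and 0.008 m and angle between slide_carrier's own z axis and vertical below 0.12 rad), for 0.1 s.
At the end, for the whole second after the job is handed in: The carrier hangs on the stand by its slot, the notch's top edge resting on the pin (within 5 mm of the pin's top in height, between collar and head, within 36 mm of the stand's middle sideways), borne by the stand, within 0.12 rad of upright, released and at rest (z of carrier_seat in the frame of drain_stand between 0.174 and 0.184 m and y of carrier_seat in the frame of drain_stand between -0.036 and 0.036 m and x of carrier_seat in the frame of drain_stand between -0.008 and 0.008 m and angle between slide_carrier's own z axis and vertical below 0.12 rad and contact force between slide_carrier and drain_stand above 0.8 N and linear speed of slide_carrier below 0.03 m/s and angular speed of slide_carrier below 0.3 rad/s); the robot touches nothing.
It fails at once if the carrier is pushed or dropped on the stand with more than 12 N (contact force between slide_carrier and drain_stand above 12 N).
It fails at once if the carrier is tipped more than 0.25 rad (angle between slide_carrier's own z axis and vertical above 0.25 rad).
It fails at once if a bystander is moved by more than 20 mm (distance of any of beaker, eosin_bottle, yellow_cassette, green_box, timer, petri from where it was at the start of the episode above 0.02 m).
It also fails if it takes over 51 s, if anything falls off the work surface, if the arm or the gripper's body presses on something with over 40 N, if the wrist force passes 120 N, or if a joint passes its speed limit or range.

## Working session

There is one attempt and no reset: what is moved stays moved. The work goes in short steps, Python scripts to look and compute and a tool call to move; the robot and the scene stay as the last step left them, time stands still between calls to the robot, and variables do not carry over. Pictures are saved under pics/ and viewed, at most 10 in all, crops included, and the job is handed in when it is done.

Besides the shell and the picture viewer there is one more tool, called after "Request:" by a JSON object that holds its "method" and its "body". drive_tool: Moves the arm, as the interface text tells. Shift numbers are shares of 500 mm and turn numbers shares of 180 degrees, none past 1 either way. Its arguments: {"type":"object","properties":{"targets":{"type":"array","items":{"type":"array"}},"fingers":{"type":"number"}},"required":["targets"]}

```bash
mkdir -p pics
python3 - <<'E'
from plant import *
import cv2,pickle
for n in("side","top"):
    s=snapshot(n); cv2.imwrite(f"pics/{n}0.png",s["frame"][:,:,::-1]); pickle.dump(s,open(n+".pkl","wb"))
    print(s["intrinsics"].round(1).tolist(),s["extrinsics"].round(4).tolist())
print(sense())
E
```

```text
[[547.8, 0.0, 316.4], [0.0, 547.8, 238.4], [0.0, 0.0, 1.0]] [[-0.9821, 0.0883, -0.1663, 0.7409], [0.1877, 0.5265, -0.8292, 1.0283], [0.0143, -0.8456, -0.5337, 0.7144], [0.0, 0.0, 0.0, 1.0]]
[[473.0, 0.0, 320.1], [0.0, 473.0, 240.2], [0.0, 0.0, 1.0]] [[0.007, -0.9839, 0.1789, 0.3797], [-0.9992, -0.0142, -0.0387, 0.1722], [0.0406, -0.1784, -0.9831, 1.1028], [0.0, 0.0, 0.0, 1.0]]
{'time_s': 0.1, 'joint_positions': array([ 1.13619091e+00,  2.59248665e-01,  1.53596356e+00, -2.46716603e-05,
        1.34800058e+00, -2.02819742e-01]), 'joint_vel': array([-0.00026015, -0.00120859, -0.00188553, -0.00171039,  0.00014587,
       -0.00123842]), 'joint_efforts': array([ 1.55069170e-03, -4.46970034e+01, -2.91245627e+01, -2.99145158e-04,
        6.25307919e-03, -4.16609510e-05]), 'tool_pos': array([0.12613772, 0.53485717, 0.23057342]), 'eef_rot': array([ 1.15630826e-01,  9.93291929e-01, -7.73046757e-04, -2.42408827e-04]), 'wrist_force': array([-0.32434429, -0.46632534,  0.15765404]), 'ft_torque': array([-0.01180657,  0.06017893,  0.02951363]), 'gripper_force': 0.0, 'finger_gap': 0.08563860180436152}
```

View pics/side0.png

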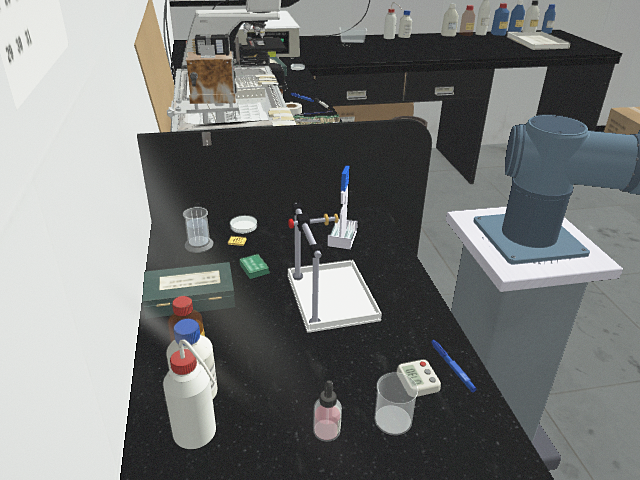

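View pics/top0.png

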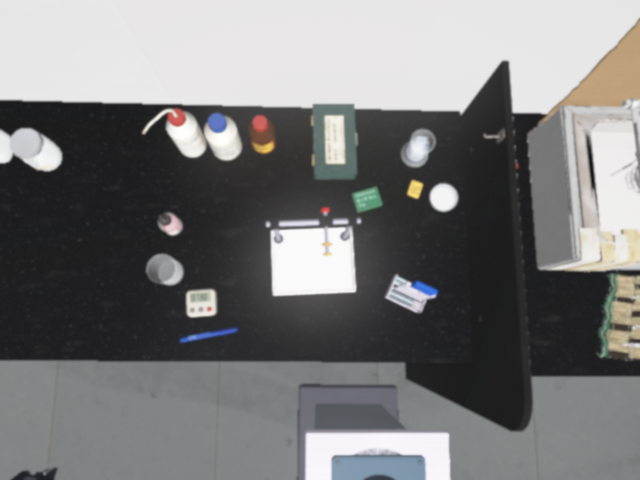

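The top view shows the stand tray at about (313,260), the pin at about (326,245), and the carrier at (407,294) with its blue grip at (425,289). I'll zoom in for the slot's direction and exact corners.

```bash
cat > h.py <<'E'
import numpy as np,pickle,cv2
def cam(n): s=pickle.load(open(n+".pkl","rb")); return np.array(s["intrinsics"]),np.array(s["extrinsics"])
def onz(n,px,z):
    K,T=cam(n); d=T[:3,:3]@np.linalg.solve(K,[px[0],px[1],1]); return (T[:3,3]+d*(z-T[2,3])/d[2]).round(4)
def proj(n,p):
    K,T=cam(n); c=T[:3,:3].T@(np.array(p)-T[:3,3]); return (K@c/c[2])[:2].round(1)
E
python3 - <<'E'
import cv2,numpy as np
s=cv2.imread("pics/side0.png");t=cv2.imread("pics/top0.png")
a=cv2.resize(s[160:256,280:372],None,fx=5,fy=5,interpolation=cv2.INTER_CUBIC)
b=cv2.resize(t[265:320,375:445],None,fx=5,fy=5,interpolation=cv2.INTER_CUBIC)
c=np.zeros((600,800,3),np.uint8);c[:480,:460]=a;c[:275,460:800]=b[:,:340]
d=cv2.resize(t[200:300,262:365],None,fx=3.2,fy=3.2,interpolation=cv2.INTER_CUBIC)
c[278:598,462:792]=d[:320,:330]
cv2.imwrite("pics/crop.png",c)
E
```

```text
(no output)
```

View pics/crop.png

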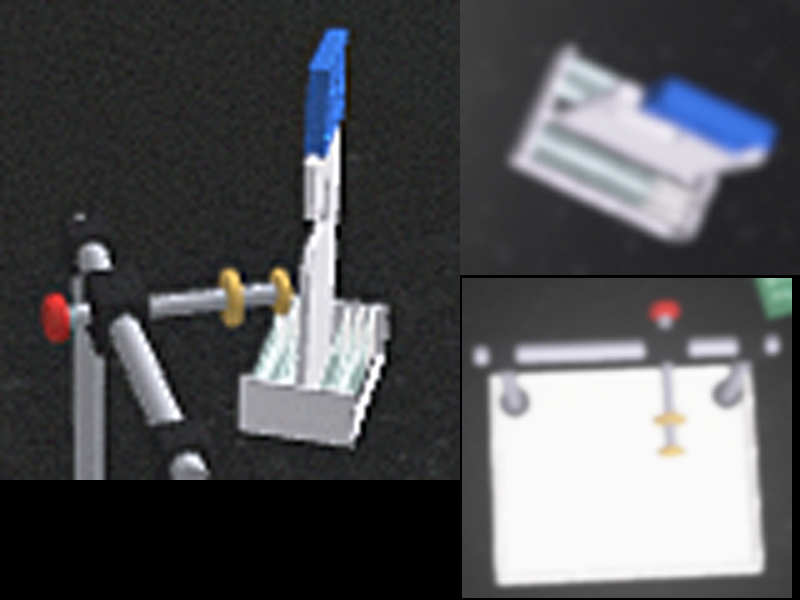

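Run:
```python
from h import *
from scipy.optimize import least_squares as LS
def R(a): return np.array([[np.cos(a),-np.sin(a),0],[np.sin(a),np.cos(a),0],[0,0,1]])
def fit(ob,x0):
    f=lambda q:np.concatenate([(proj(n,R(q[2])@np.array(m)/1e3+[q[0],q[1],0])-np.array(p)) for n,m,p in ob])
    r=LS(f,x0,loss='soft_l1',diff_step=1e-3); print(r.x.round(4),np.degrees(r.x[2]).round(2)); print(f(r.x).reshape(-1,2).tolist())
def pr(n,p):
    K,T=cam(n); c=T[:3,:3].T@(np.array(p)-T[:3,3]); return (K@c/c[2])[:2]
proj=pr
C=[("top",(28,42,32),(396.6,274.6)),("top",(-28,42,32),(385.4,297.4)),("top",(-28,-42,32),(420,313.4)),
("top",(5,23,186),(417.4,280.6)),("top",(5,-23,186),(438.6,290.6)),
("side",(28,42,0),(328,246)),("side",(-28,42,0),(350.4,249)),("side",(28,42,32),(328,235)),("side",(-28,42,32),(351.4,237.6)),("side",(-28,-42,32),(357.6,221.6)),("side",(5,23,186),(342,173.6)),("side",(5,23,140),(341,191))]
fit(C,[.4,-.05,-.4])
S=[("top",(75,95,20),(270.75,230.3)),("top",(75,-95,20),(351.4,227.8)),("top",(-75,-95,20),(356,291.9)),("top",(-75,95,20),(272.9,295.9))]
fit(S,[.45,.15,0])
for nm,a,b in(("collar",(326.7,244.1),(326.4,219.4)),("head",(327.3,253.75),(336.2,218.2))):
    r=LS(lambda p:np.r_[pr("top",p)-a,pr("side",p)-b],[.45,.15,.17]); print(nm,r.x.round(4),r.fun.round(1), onz("top",a,.175))
```

```text
[ 0.4543 -0.0715 -0.438 ] -25.09
[[-0.1724994875233392, -0.17469156557820043], [1.1142046120562554, -0.793820689499114], [0.2532965989574336, -0.6254748954570459], [-1.191555592099462, 0.13848061145836255], [-0.9610345231715769, 0.3471696759258407], [-0.18865509140016457, -0.4093513305888621], [0.36398732412027357, 0.033702961269654], [0.15596493417638158, -0.7609208272922388], [0.016994481602523592, 0.028356100539269846], [0.4169577622084262, -1.4276690029157066], [-0.09744050856568265, -0.7924699394851586], [0.11152227619214727, 0.1667215610222854]]
[0.5274 0.1457 0.0562] 3.22
[[-0.09098970992550903, 0.6307900197575975], [0.4798013904838285, -0.12447659426183577], [-0.12494491978321776, -0.14943102185173984], [-0.21208448045206296, -0.26250761846824844]]
collar [0.5405 0.1225 0.1736] [-0.1  0.3 -0.3 -0.1] [0.5408 0.1224 0.175 ]
head [0.5208 0.1213 0.1738] [-0.1  0.4 -0.4 -0.1] [0.5213 0.1211 0.175 ]
```

Poses found: carrier at (0.454, -0.072) with yaw -25°, stand at (0.527, 0.146) with yaw 3.2°, and pin near (0.530, 0.122). The slot mouth appears on the carrier's near (+y) edge. I'm moving above the carrier now.

Request:
{"method": "drive_tool", "body": {"targets": [[[0.0365,-0.0674,0.004],[0,0,-0.0314]],[[0.0365,-0.0674,0.004],[0,0,-0.0314]],[[0.0365,-0.0674,0.004],[0,0,-0.0314]],[[0.0365,-0.0674,0.004],[0,0,-0.0314]],[[0.0365,-0.0674,0.004],[0,0,-0.0314]],[[0.0365,-0.0674,0.004],[0,0,-0.0314]],[[0.0365,-0.0674,0.004],[0,0,-0.0314]],[[0.0365,-0.0674,0.004],[0,0,-0.0314]],[[0.0365,-0.0674,0.004],[0,0,-0.0314]]], "fingers": -1}}

```text
time_s: 0.85
tool_pos: [0.2906, 0.2303, 0.2493]
eef_rot: [0.533, 0.846, 0.0, 0.0]
wrist_force: [1.1, 0.4, 0.1]
finger_gap: 0.0852
gripper_force: 0.0
```

Request:
{"method": "drive_tool", "body": {"targets": [[[0.0365,-0.0674,0.004],[0,0,-0.0314]],[[0.0365,-0.0674,0.004],[0,0,-0.0314]],[[0.0365,-0.0674,0.004],[0,0,-0.0314]],[[0.0365,-0.0674,0.004],[0,0,-0.0314]],[[0.0365,-0.0674,0.004],[0,0,-0.0314]],[[0.0365,-0.0674,0.004],[0,0,-0.0314]],[[0.0365,-0.0674,0.004],[0,0,-0.0314]],[[0.0365,-0.0674,0.004],[0,0,-0.0314]],[[0.0365,-0.0674,0.004],[0,0,-0.0314]],[[0,0,0],[0,0,0]]]}}

```text
time_s: 1.68
tool_pos: [0.4576, -0.0772, 0.267]
eef_rot: [0.846, 0.533, -0.0, 0.002]
wrist_force: [-0.5, -0.5, 0.4]
finger_gap: 0.0851
gripper_force: 0.0
```

```bash
cat > look.py <<'E'
import sys,cv2,pickle,numpy as np
from plant import *
def look(name,su,sv,tu,tv,h=55):
    c=np.zeros((400,800,3),np.uint8)
    for i,(n,u,v) in enumerate((("side",su,sv),("top",tu,tv))):
        s=snapshot(n); pickle.dump(s,open(n+".pkl","wb")); f=s["frame"][:,:,::-1]
        v=int(np.clip(v,h,479-h));u=int(np.clip(u,h,639-h))
        c[:,400*i:400*i+400]=cv2.resize(f[v-h:v+h,u-h:u+h],(400,400),interpolation=cv2.INTER_CUBIC)
        print(n,"origin",u-h,v-h,"scale",400/2/h)
    cv2.imwrite(f"pics/{name}.png",c)
    q=sense(); print({k:np.round(q[k],4).tolist() for k in("time_s","tool_pos","eef_rot","wrist_force","ft_torque","finger_gap","gripper_force")})
E
python3 - <<'E'
from look import *
from h import *
p=[.4543,-.0715,.12]
look("a",*proj("side",p),*proj("top",p))
c,s=np.cos(-.438),np.sin(-.438)
for y in(32,-32): print(y,[proj("side",[.4543-s*y/1e3,-.0715+c*y/1e3,z]) for z in(.086,.114)])
E
```

```text
side origin 289 139 scale 3.6363636363636362
top origin 362 235 scale 3.6363636363636362
{'time_s': 1.7833, 'tool_pos': [0.4548, -0.0723, 0.2665], 'eef_rot': [0.844, 0.5363, -0.0005, -0.0009], 'wrist_force': [-0.5597, 1.3263, -0.5907], 'ft_torque': [0.012, 0.0383, 0.0501], 'finger_gap': 0.0855, 'gripper_force': 0.0}
32 [array([341.5, 214. ]), array([342. , 203.3])]
-32 [array([347. , 201.3]), array([347.6, 190.9])]
```

View pics/a.png

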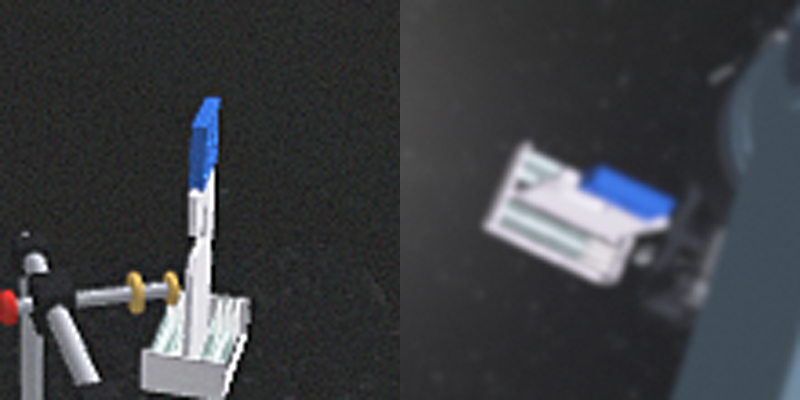

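The picture confirms the slot mouth is on the +y edge: the plate edge breaks off at side crop (195,240–270). The gripper is aligned, so I'm descending.

Request:
{"method": "drive_tool", "body": {"targets": [[[0,0,-0.048],[0,0,0]],[[0,0,-0.048],[0,0,0]],[[0,0,-0.048],[0,0,0]],[[0,0,-0.048],[0,0,0]],[[0,0,-0.048],[0,0,0]],[[0,0,0],[0,0,0]],[[0,0,0],[0,0,0]]]}}

```text
time_s: 2.37
tool_pos: [0.4534, -0.0696, 0.1468]
eef_rot: [0.843, 0.538, -0.001, -0.002]
wrist_force: [-0.5, -1.4, 0.5]
finger_gap: 0.0857
gripper_force: 0.0
```

Request:
{"method": "drive_tool", "body": {"targets": [[[0,0,0],[0,0,0]],[[0,0,0],[0,0,0]],[[0,0,0],[0,0,0]],[[0,0,0],[0,0,0]],[[0,0,0],[0,0,0]],[[0,0,0],[0,0,0]],[[0,0,0],[0,0,0]],[[0,0,0],[0,0,0]],[[0,0,0],[0,0,0]],[[0,0,0],[0,0,0]]], "fingers": 1}}

```text
time_s: 3.2
tool_pos: [0.4553, -0.0716, 0.1477]
eef_rot: [0.844, 0.537, 0.0, 0.001]
wrist_force: [1.2, 0.1, 4.5]
finger_gap: 0.0094
gripper_force: 59.4
```

Request:
{"method": "drive_tool", "body": {"targets": [[[0,0,0.02],[0,0,0]],[[0,0,0.03],[0,0,0]],[[0,0,0.03],[0,0,0]],[[0,0,0.03],[0,0,0]],[[0,0,0.03],[0,0,0]],[[0,0,0.01],[0,0,0]],[[0,0,0],[0,0,0]],[[0,0,0],[0,0,0]],[[0,0,0],[0,0,0]],[[0,0,0],[0,0,0]]]}}

```text
time_s: 4.03
tool_pos: [0.4541, -0.071, 0.2211]
eef_rot: [0.843, 0.537, -0.001, -0.001]
wrist_force: [0.9, -0.2, -2.5]
finger_gap: 0.0091
gripper_force: 58.8
```

Request:
{"method": "drive_tool", "body": {"targets": [[[0.0197,0.032,0],[0,0,0.0197]],[[0.0197,0.032,0],[0,0,0.0197]],[[0.0197,0.032,0],[0,0,0.0197]],[[0.0197,0.032,0],[0,0,0.0197]],[[0.0197,0.032,0],[0,0,0.0197]],[[0.0197,0.032,0],[0,0,0.0197]],[[0.0197,0.032,0],[0,0,0.0197]],[[0.0197,0.032,0],[0,0,0.0197]],[[0,0,0],[0,0,0]],[[0,0,0],[0,0,0]]]}}

```text
time_s: 4.87
tool_pos: [0.5333, 0.0574, 0.2212]
eef_rot: [0.686, 0.728, -0.001, -0.001]
wrist_force: [-0.9, 0.3, -3.9]
finger_gap: 0.0091
gripper_force: 58.9
```

Run:
```python
from look import *
from h import *
p=[.532,.08,.16]
look("b",*proj("side",p),*proj("top",p))
```

```text
side origin 270 159 scale 3.6363636363636362
top origin 292 194 scale 3.6363636363636362
{'time_s': 4.9667, 'tool_pos': [0.533, 0.0564, 0.2215], 'eef_rot': [0.6864, 0.7272, -0.0007, -0.0006], 'wrist_force': [0.2047, -0.3887, -2.9912], 'ft_torque': [0.0146, 0.0265, 0.0017], 'finger_gap': 0.0094, 'gripper_force': 58.9153}
```

View pics/b.png

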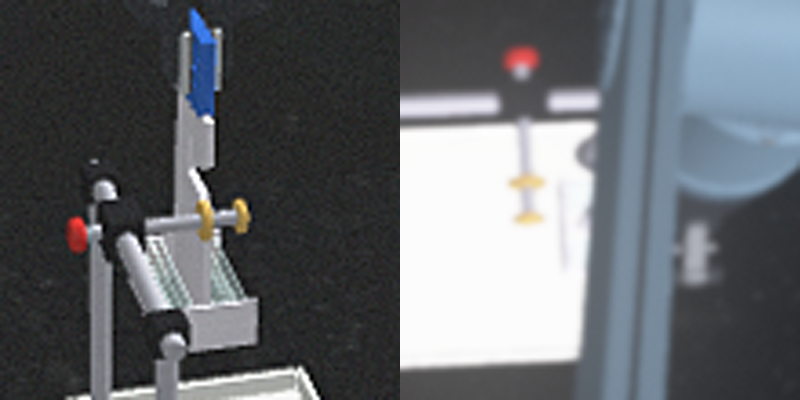

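Run:
```python
from h import *
a=np.radians(3.3);c,s=np.cos(a),np.sin(a)
def P(x,y,z): return (proj("side",[.533+c*x/1e3-s*y/1e3,.0565+s*x/1e3+c*y/1e3,.0737+z/1e3])-[270,159])*3.636
for k in [(2.5,32,140),(-2.5,32,140),(2.5,32,114),(-2.5,32,114),(5,23,186),(5,23,140),(-5,23,186),(28,42,32),(-28,42,32),(-28,42,0),(28,42,0)]: print(k,P(*k).round(0))
for p in ([.5405,.1225,.1736],[.5208,.1213,.1738]): print((proj("side",p)-[270,159])*3.636)
```

```text
(2.5, 32, 140) [205. 123.]
(-2.5, 32, 140) [215. 123.]
(2.5, 32, 114) [204. 165.]
(-2.5, 32, 114) [213. 164.]
(5, 23, 186) [199.  40.]
(5, 23, 140) [197. 116.]
(-5, 23, 186) [217.  38.]
(28, 42, 32) [162. 306.]
(-28, 42, 32) [257. 294.]
(-28, 42, 0) [255. 341.]
(28, 42, 0) [161. 353.]
[203.9796 219.2508]
[239.2488 214.8876]
```

The projected corners of the held carrier match the picture to about 1 mm, and the plate lines up with the gap between collar (205,218) and head (241,216). I'm sliding towards the pin.

Request:
{"method": "drive_tool", "body": {"targets": [[[-0.0005,0.012,0.002],[0,0,0]],[[-0.0005,0.012,0],[0,0,0]],[[-0.0005,0.012,0],[0,0,0]],[[-0.0005,0.012,0],[0,0,0]],[[-0.0005,0.012,0],[0,0,0]],[[0,0,0],[0,0,0]],[[0,0,0],[0,0,0]]]}}

```text
time_s: 5.55
tool_pos: [0.5323, 0.0871, 0.2234]
eef_rot: [0.686, 0.728, -0.0, 0.0]
wrist_force: [-0.0, -0.9, -4.2]
finger_gap: 0.0094
gripper_force: 58.9
```

Request:
{"method": "drive_tool", "body": {"targets": [[[-0.0003,0.006,0],[0,0,0]],[[-0.0003,0.006,0],[0,0,0]],[[-0.0003,0.006,0],[0,0,0]],[[-0.0003,0.006,0],[0,0,0]],[[-0.0003,0.006,0],[0,0,0]],[[-0.0003,0.006,0],[0,0,0]],[[0,0,0],[0,0,0]],[[0,0,0],[0,0,0]]]}}

```text
time_s: 6.22
tool_pos: [0.5315, 0.1049, 0.2233]
eef_rot: [0.686, 0.728, -0.0, 0.0]
wrist_force: [0.4, -0.6, -2.8]
finger_gap: 0.0094
gripper_force: 58.9
```

Run:
```python
from look import *
from h import *
p=[.532,.11,.17]
look("c",*proj("side",p),*proj("top",p),40)
```

```text
side origin 289 177 scale 5.0
top origin 292 208 scale 5.0
{'time_s': 6.3167, 'tool_pos': [0.5315, 0.1046, 0.2233], 'eef_rot': [0.6861, 0.7275, -0.0001, 0.0], 'wrist_force': [-0.1805, 1.0097, -3.8501], 'ft_torque': [0.0278, -0.0693, -0.0017], 'finger_gap': 0.0092, 'gripper_force': 58.9199}
```

View pics/c.png

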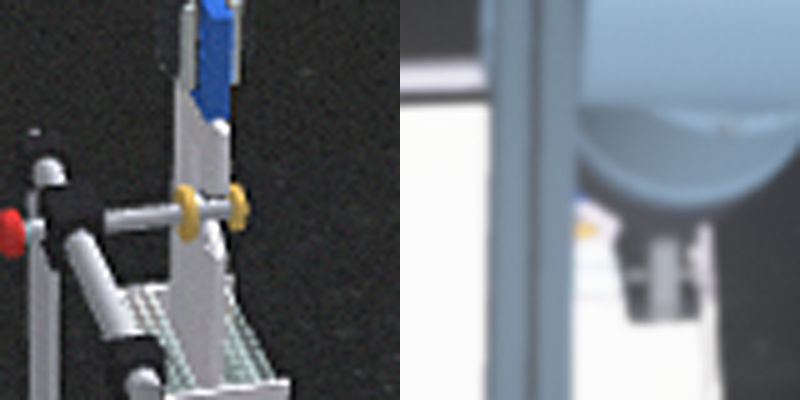

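The plate edge at (215,240) lies between collar (188,210) and head (238,207), and the pin has entered the slot. Now I'll feel for the end wall slowly.

Request:
{"method": "drive_tool", "body": {"targets": [[[-0.0001,0.003,0],[0,0,0]],[[-0.0001,0.003,0],[0,0,0]],[[-0.0001,0.003,0],[0,0,0]],[[-0.0001,0.003,0],[0,0,0]],[[-0.0001,0.003,0],[0,0,0]],[[-0.0001,0.003,0],[0,0,0]],[[-0.0001,0.003,0],[0,0,0]],[[-0.0001,0.003,0],[0,0,0]],[[0,0,0],[0,0,0]]]}}

```text
time_s: 7.07
tool_pos: [0.5311, 0.117, 0.2233]
eef_rot: [0.686, 0.728, 0.0, -0.0]
wrist_force: [-0.1, 0.7, -3.1]
finger_gap: 0.0096
gripper_force: 58.9
```

Request:
{"method": "drive_tool", "body": {"targets": [[[0,0.002,0],[0,0,0]],[[0,0.002,0],[0,0,0]],[[0,0,0],[0,0,0]]]}}

```text
time_s: 7.32
tool_pos: [0.5311, 0.1189, 0.2233]
eef_rot: [0.686, 0.727, 0.0, -0.0]
wrist_force: [0.8, 0.7, -3.2]
finger_gap: 0.0096
gripper_force: 58.9
```

Request:
{"method": "drive_tool", "body": {"targets": [[[0,0.002,0],[0,0,0]],[[0,0,0],[0,0,0]]]}}

```text
time_s: 7.48
tool_pos: [0.5311, 0.1198, 0.2233]
eef_rot: [0.686, 0.727, 0.0, -0.0]
wrist_force: [0.3, 0.4, -2.6]
finger_gap: 0.009
gripper_force: 58.9
```

Request:
{"method": "drive_tool", "body": {"targets": [[[0,0.002,0],[0,0,0]],[[0,0,0],[0,0,0]]]}}

```text
time_s: 7.65
tool_pos: [0.5311, 0.1208, 0.2233]
eef_rot: [0.686, 0.727, 0.0, -0.0]
wrist_force: [-0.3, 0.6, -3.1]
finger_gap: 0.0096
gripper_force: 58.9
```

Request:
{"method": "drive_tool", "body": {"targets": [[[0,0.001,0],[0,0,0]],[[0,0,0],[0,0,0]]]}}

```text
time_s: 7.82
tool_pos: [0.5311, 0.1213, 0.2233]
eef_rot: [0.686, 0.727, 0.0, -0.0]
wrist_force: [0.3, -0.6, -4.1]
finger_gap: 0.0092
gripper_force: 58.9
```

Request:
{"method": "drive_tool", "body": {"targets": [[[0,0.001,0],[0,0,0]],[[0,0,0],[0,0,0]]]}}

```text
time_s: 7.98
tool_pos: [0.5311, 0.1218, 0.2233]
eef_rot: [0.686, 0.727, 0.0, -0.0]
wrist_force: [-0.9, 0.5, -2.6]
finger_gap: 0.0092
gripper_force: 58.9
```

Request:
{"method": "drive_tool", "body": {"targets": [[[0,0.001,0],[0,0,0]],[[0,0,0],[0,0,0]]]}}

```text
time_s: 8.15
tool_pos: [0.5311, 0.1223, 0.2233]
eef_rot: [0.686, 0.727, 0.0, -0.0]
wrist_force: [0.3, -0.4, -4.6]
finger_gap: 0.0095
gripper_force: 58.9
```

Request:
{"method": "drive_tool", "body": {"targets": [[[0,0.001,0],[0,0,0]],[[0,0,0],[0,0,0]]]}}

```text
time_s: 8.32
tool_pos: [0.5311, 0.1228, 0.2233]
eef_rot: [0.686, 0.727, 0.0, -0.0]
wrist_force: [-0.6, 0.0, -2.9]
finger_gap: 0.0094
gripper_force: 58.9
```

Request:
{"method": "drive_tool", "body": {"targets": [[[0,0.001,0],[0,0,0]],[[0,0,0],[0,0,0]]]}}

```text
time_s: 8.48
tool_pos: [0.5311, 0.1233, 0.2233]
eef_rot: [0.686, 0.727, 0.0, -0.0]
wrist_force: [1.1, 0.1, -2.8]
finger_gap: 0.0089
gripper_force: 58.9
```

Request:
{"method": "drive_tool", "body": {"targets": [[[0,0.001,0],[0,0,0]],[[0,0,0],[0,0,0]]]}}

```text
time_s: 8.65
tool_pos: [0.5311, 0.1238, 0.2233]
eef_rot: [0.686, 0.727, 0.0, 0.0]
wrist_force: [0.1, -0.6, -2.1]
finger_gap: 0.0092
gripper_force: 58.9
```

Request:
{"method": "drive_tool", "body": {"targets": [[[0,0.001,0],[0,0,0]],[[0,0,0],[0,0,0]]]}}

```text
time_s: 8.82
tool_pos: [0.5311, 0.1243, 0.2233]
eef_rot: [0.686, 0.727, 0.0, -0.0]
wrist_force: [-0.0, -0.5, -2.8]
finger_gap: 0.0094
gripper_force: 58.9
```

Request:
{"method": "drive_tool", "body": {"targets": [[[0,0.001,0],[0,0,0]],[[0,0,0],[0,0,0]]]}}

```text
time_s: 8.98
tool_pos: [0.5311, 0.1246, 0.2233]
eef_rot: [0.686, 0.727, -0.0, 0.0]
wrist_force: [0.0, -0.9, -3.1]
finger_gap: 0.0093
gripper_force: 58.9
```

Request:
{"method": "drive_tool", "body": {"targets": [[[0,0.001,0],[0,0,0]],[[0,0,0],[0,0,0]]]}}

```text
time_s: 9.15
tool_pos: [0.5311, 0.1249, 0.2233]
eef_rot: [0.686, 0.727, -0.0, 0.0]
wrist_force: [-0.5, -1.5, -3.0]
finger_gap: 0.0092
gripper_force: 58.9
```

```bash
python3 -c "
from plant import *
s=sense();print(s['tool_pos'],s['wrist_force'],s['ft_torque'],s['eef_rot'])"
```

```text
[0.53108817 0.12488104 0.22330671] [-0.45176268 -1.52949648 -3.04198229] [-0.3591894   0.00504025  0.04356841] [ 6.86132984e-01  7.27476039e-01 -2.89121236e-04  2.38883929e-04]
```

Request:
{"method": "drive_tool", "body": {"targets": [[[0,0.001,0],[0,0,0]],[[0,0,0],[0,0,0]]]}}

```text
time_s: 9.32
tool_pos: [0.5311, 0.1251, 0.2233]
eef_rot: [0.686, 0.727, -0.0, 0.0]
wrist_force: [0.2, -3.5, -3.0]
finger_gap: 0.0096
gripper_force: 58.9
```

Contact with the end wall is clear: about -3.5 N in y, and a torque step to -0.36 N·m. I'll back off 2 mm to centre the pin in the notch, then lower.

Request:
{"method": "drive_tool", "body": {"targets": [[[0,-0.002,0],[0,0,0]],[[0,-0.002,0],[0,0,0]],[[0,0,0],[0,0,0]],[[0,0,0],[0,0,0]]]}}

```text
time_s: 9.65
tool_pos: [0.5311, 0.124, 0.2234]
eef_rot: [0.686, 0.727, 0.0, -0.0]
wrist_force: [-0.1, -0.8, -3.0]
finger_gap: 0.0093
gripper_force: 58.9
```

Request:
{"method": "drive_tool", "body": {"targets": [[[0,0,-0.002],[0,0,0]],[[0,0,-0.003],[0,0,0]],[[0,0,-0.003],[0,0,0]],[[0,0,0],[0,0,0]],[[0,0,0],[0,0,0]]]}}

```text
time_s: 10.07
tool_pos: [0.5309, 0.1238, 0.2191]
eef_rot: [0.686, 0.727, -0.0, -0.0]
wrist_force: [0.1, -1.6, -3.1]
finger_gap: 0.0094
gripper_force: 58.9
```

```bash
python3 -c "
from plant import *
s=sense();print(s['tool_pos'],s['wrist_force'],s['ft_torque'],s['eef_rot'])"
```

```text
[0.53093372 0.1237513  0.21907628] [ 0.08341108 -1.58284699 -3.05630308] [-0.00613689  0.02200464  0.03616583] [ 6.86128517e-01  7.27480306e-01 -1.44119470e-04 -2.03569569e-04]
```

Request:
{"method": "drive_tool", "body": {"targets": [[[0,-0.001,0],[0,0,0]],[[0,0,0],[0,0,0]]]}}

```text
time_s: 10.23
tool_pos: [0.5312, 0.1231, 0.2194]
eef_rot: [0.686, 0.727, 0.0, 0.0]
wrist_force: [0.8, 0.4, -3.2]
finger_gap: 0.0094
gripper_force: 58.9
```

```bash
python3 -c "
from plant import *
s=sense();print(s['tool_pos'],s['wrist_force'],s['ft_torque'],s['eef_rot'])"
```

```text
[0.53115688 0.1231343  0.2193529 ] [ 0.80432782  0.37286395 -3.20993451] [-0.07639162  0.00953749 -0.01690191] [6.86130602e-01 7.27478380e-01 1.58014635e-05 5.83720630e-05]
```

Request:
{"method": "drive_tool", "body": {"targets": [[[0,0,-0.003],[0,0,0]],[[0,0,-0.003],[0,0,0]],[[0,0,-0.003],[0,0,0]],[[0,0,0],[0,0,0]]]}}

```text
time_s: 10.57
tool_pos: [0.5308, 0.1232, 0.2143]
eef_rot: [0.686, 0.727, -0.0, -0.0]
wrist_force: [0.4, -0.4, -3.3]
finger_gap: 0.0091
gripper_force: 58.9
```

Request:
{"method": "drive_tool", "body": {"targets": [[[0,0,-0.002],[0,0,0]],[[0,0,-0.002],[0,0,0]],[[0,0,-0.002],[0,0,0]],[[0,0,0],[0,0,0]]]}}

```text
time_s: 10.9
tool_pos: [0.531, 0.1232, 0.2115]
eef_rot: [0.686, 0.728, -0.0, -0.0]
wrist_force: [0.1, 0.5, -3.2]
finger_gap: 0.0096
gripper_force: 58.9
```

Request:
{"method": "drive_tool", "body": {"targets": [[[0,0,-0.001],[0,0,0]],[[0,0,-0.001],[0,0,0]],[[0,0,0],[0,0,0]]]}}

```text
time_s: 11.15
tool_pos: [0.5311, 0.1232, 0.2107]
eef_rot: [0.686, 0.727, -0.0, -0.0]
wrist_force: [-0.4, -0.3, -3.8]
finger_gap: 0.0095
gripper_force: 58.9
```

Request:
{"method": "drive_tool", "body": {"targets": [[[0,0,-0.001],[0,0,0]],[[0,0,-0.001],[0,0,0]],[[0,0,0],[0,0,0]]]}}

```text
time_s: 11.4
tool_pos: [0.531, 0.1232, 0.2097]
eef_rot: [0.686, 0.727, -0.0, -0.0]
wrist_force: [-0.6, -0.8, -3.1]
finger_gap: 0.0093
gripper_force: 58.9
```

Request:
{"method": "drive_tool", "body": {"targets": [[[0,0,-0.001],[0,0,0]],[[0,0,-0.001],[0,0,0]],[[0,0,0],[0,0,0]]]}}

```text
time_s: 11.65
tool_pos: [0.531, 0.1232, 0.2087]
eef_rot: [0.686, 0.727, -0.0, -0.0]
wrist_force: [-0.3, -0.3, -3.3]
finger_gap: 0.0094
gripper_force: 58.9
```

Request:
{"method": "drive_tool", "body": {"targets": [[[0,0,-0.001],[0,0,0]],[[0,0,0],[0,0,0]]]}}

```text
time_s: 11.82
tool_pos: [0.531, 0.1232, 0.2082]
eef_rot: [0.686, 0.727, -0.0, -0.0]
wrist_force: [-1.0, 0.1, -3.2]
finger_gap: 0.0096
gripper_force: 58.9
```

Request:
{"method": "drive_tool", "body": {"targets": [[[0,0,-0.001],[0,0,0]],[[0,0,0],[0,0,0]]]}}

```text
time_s: 11.98
tool_pos: [0.531, 0.1232, 0.2077]
eef_rot: [0.686, 0.727, -0.0, -0.0]
wrist_force: [-0.6, 0.5, -3.4]
finger_gap: 0.0091
gripper_force: 58.9
```

Request:
{"method": "drive_tool", "body": {"targets": [[[0,0,-0.0006],[0,0,0]],[[0,0,0],[0,0,0]]]}}

```text
time_s: 12.15
tool_pos: [0.5311, 0.1232, 0.2076]
eef_rot: [0.686, 0.728, 0.0, 0.0]
wrist_force: [-0.0, 1.1, -2.3]
finger_gap: 0.0097
gripper_force: 59.0
```

Request:
{"method": "drive_tool", "body": {"targets": [[[0,0,-0.0006],[0,0,0]],[[0,0,0],[0,0,0]]]}}

```text
time_s: 12.32
tool_pos: [0.5311, 0.1232, 0.2075]
eef_rot: [0.686, 0.728, 0.0, 0.0]
wrist_force: [-1.1, 0.9, -1.3]
finger_gap: 0.0091
gripper_force: 59.3
```

Request:
{"method": "drive_tool", "body": {"targets": [[[0,0,-0.0006],[0,0,0]],[[0,0,0],[0,0,0]]]}}

```text
time_s: 12.48
tool_pos: [0.5312, 0.1232, 0.2073]
eef_rot: [0.686, 0.727, 0.0, 0.0]
wrist_force: [-2.0, -0.1, 2.3]
finger_gap: 0.0093
gripper_force: 59.7
```

Run:
```python
from look import *
from h import *
p=[.532,.12,.15]
look("d",*proj("side",p),*proj("top",p),50)
```

```text
side origin 279 178 scale 4.0
top origin 277 200 scale 4.0
{'time_s': 12.5833, 'tool_pos': [0.5312, 0.1232, 0.2073], 'eef_rot': [0.6861, 0.7275, 0.0002, 0.0002], 'wrist_force': [-1.7609, 0.4895, 1.3618], 'ft_torque': [-0.0391, 0.3768, -0.0223], 'finger_gap': 0.0093, 'gripper_force': 59.7276}
```

View pics/d.png

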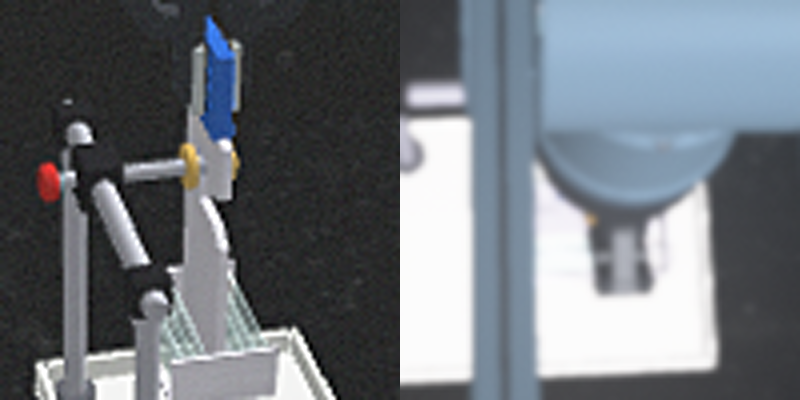

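The carrier is seated: the pin is at the top of the notch around (205,170), the load has moved to the pin, and the carrier is upright. I'm opening partway to release.

Request:
{"method": "drive_tool", "body": {"targets": [[[0,0,0],[0,0,0]],[[0,0,0],[0,0,0]],[[0,0,0],[0,0,0]],[[0,0,0],[0,0,0]],[[0,0,0],[0,0,0]],[[0,0,0],[0,0,0]]], "fingers": 0.1}}

```text
time_s: 13.08
tool_pos: [0.5312, 0.1232, 0.2069]
eef_rot: [0.686, 0.727, 0.0, 0.0]
wrist_force: [0.7, -0.3, 1.4]
finger_gap: 0.0384
gripper_force: 0.0
```

Request:
{"method": "drive_tool", "body": {"targets": [[[0,0,0.01],[0,0,0]],[[0,0,0.02],[0,0,0]],[[0,0,0.03],[0,0,0]],[[0,0,0.04],[0,0,0]],[[0,0,0.04],[0,0,0]],[[0,0,0.04],[0,0,0]],[[0,0,0],[0,0,0]],[[0,0,0],[0,0,0]]]}}

```text
time_s: 13.75
tool_pos: [0.5319, 0.1232, 0.299]
eef_rot: [0.686, 0.727, 0.001, 0.001]
wrist_force: [0.0, 0.3, -0.9]
finger_gap: 0.0383
gripper_force: 0.0
```

Run:
```python
from look import *
from h import *
p=[.532,.12,.15]
look("e",*proj("side",p),*proj("top",p),50)
```

```text
side origin 279 178 scale 4.0
top origin 277 200 scale 4.0
{'time_s': 13.85, 'tool_pos': [0.5307, 0.1232, 0.2966], 'eef_rot': [0.6861, 0.7275, -0.0002, -0.0002], 'wrist_force': [1.3432, -0.4358, 0.2819], 'ft_torque': [-0.0491, -0.048, 0.0071], 'finger_gap': 0.0383, 'gripper_force': 0.0}
```

View pics/e.png

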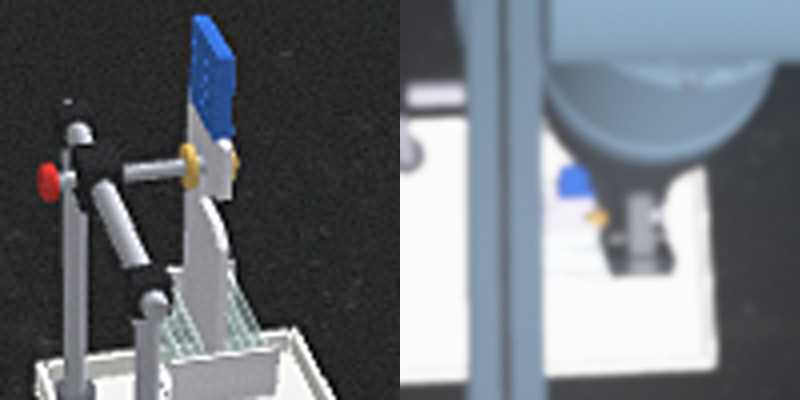

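The carrier hangs upright and unmoved, with the pin in the notch at (205,170) and the gripper clear above it. I'll let it settle for a second, compare two frames, and hand in.

Request:
{"method": "drive_tool", "body": {"targets": [[[0,0,0.01],[0,0,0]],[[0,0,0],[0,0,0]],[[0,0,0],[0,0,0]],[[0,0,0],[0,0,0]],[[0,0,0],[0,0,0]],[[0,0,0],[0,0,0]],[[0,0,0],[0,0,0]],[[0,0,0],[0,0,0]],[[0,0,0],[0,0,0]],[[0,0,0],[0,0,0]]]}}

```text
time_s: 14.68
tool_pos: [0.5311, 0.1232, 0.3019]
eef_rot: [0.686, 0.727, 0.0, -0.0]
wrist_force: [-0.0, -0.2, 0.2]
finger_gap: 0.0385
gripper_force: 0.0
```

Run:
```python
from plant import *
import pickle,numpy as np
a=pickle.load(open("side.pkl","rb"))["frame"].astype(int); b=snapshot("side")["frame"].astype(int)
print("changed px:",(abs(a-b)[178:278,279:379].max(2)>60).sum())
print(finish_job())
```

```text
changed px: 0
the job is handed in; nothing more can be done
None
```

The carrier hangs upright and still on the pin, released with the gripper clear above it; I handed the job in at about 15 s, and the hand-in returned no verdict.

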